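# Turn the sample carousel to the code reader and trigger a reading

## Task

Push on the arms of the sample carousel with a fingertip to turn it until the tall capped vial stands squarely in front of the dark window of the code reader, then, with the vial in place, press the key on top of the reader fully down and let it come up again. Do not touch or lift the vials: they stay in their cups, and the key is not to be pressed before the tall vial is in place. Leave everything else on the bench where it stands, and finish with the robot clear of everything.

Things in the scene. Friction and masses are not known exactly. Their poses are not given: they have to be found in the camera images.
- axis (a point): the carousel's upright turning axis at the top of its arms (66 mm above the bench). On a fixed round foot (radius 85 mm, 10 mm high) with a column sits a rotor: round hub (radius 26 mm, top 68 mm above the bench) and five straight flat aluminium arms 72 degrees apart, each ending in a cup. Nothing stands in the gaps between the arms above the foot
- rotor (a joint): turn of the rotor in rad, 0 at the start, growing counter-clockwise seen from above; no end stops; turns at about 0.1 N m and stays where left. Each arm is an upright blade 8 mm thick, 44 to 66 mm above the bench, from the hub to 90 mm from the axis; its open white cup (31 mm across, centre 105 mm from the axis) hangs 26 to 52 mm above the bench
- tall_vial_mid (a point): middle of the tall vial, a loose upright glass vial with a wide white screw cap, 22 to 23 mm in diameter and 56 mm high (top 86 mm above the bench, this point 58 mm), standing in one of the five cups with about 1.5 mm of play; its arm points from the axis straight to it
- short_vial_a_mid (a point): middle of a short vial, 22 mm in diameter and 30 mm high with a slim 12 mm stopper (top 60 mm above the bench), in the next cup counter-clockwise (seen from above) from the tall vial's
- short_vial_b_mid (a point): middle of the other short vial, just like it, in the third cup counter-clockwise from the tall vial's; the other two cups are empty
- read_spot (a point): where the middle of the tall vial should come: 105 mm from the carousel's axis, straight in front of the reader's dark 30 mm window, 58 mm above the bench. The reader is a fixed white box 80 mm deep, 100 mm wide, 84 mm high, its window side facing the axis at 126 mm from it. Seen from the axis, read spot, window and key lie in one line
- key_top (a point): middle of the top of the reader's round black key (28 mm across, in a grey surround), on the reader's top, 166 mm from the carousel's axis
- key (a joint): travel of the key in m: 0 up, 0.006 fully down; pressed straight down against a spring, about 5 N at the bottom; springs back
- specimen_jar: bystander: closed jar, diameter 44 mm, 58 mm high, standing near the carousel; origin at the centre of its underside
- petri_dish: bystander: round dish with lid, diameter 88 mm, 16 mm high, near the carousel; origin at the centre of its underside
- wash_bottle: bystander: bottle, diameter 64 mm, 150 mm high; origin at the centre of its underside
- beaker: bystander: glass beaker, diameter 70 mm, 80 mm high; origin at the centre of its underside
- tip_box: bystander: grey box 85 x 120 x 55 mm; origin at the centre of its underside
- slide_box: bystander: cardboard box 90 x 35 x 30 mm; origin at the centre of its underside
Not all that is in view belongs to the job. What is shaped like the part that bears read_spot but pink or purple is not meant.

How it is judged:
By the outcome, as a careful person would: the job done as asked, in the order asked, and still so for the second after the job is handed in, with the robot touching nothing.
It also fails if it takes over 51 s, if anything falls off the work surface, if the arm or the gripper's body presses on something with over 40 N, if the wrist force passes 120 N, or if a joint passes its speed limit or range.

## Robot

A 6-joint arm with a two-finger parallel gripper is mounted at the origin on the work surface. World frame = base frame: x ahead of the robot, y to its left, z up, the work surface at z = 0. Lengths are in mm, angles in rad, forces in N, time in s.
With the tool pointing down it reaches from about 350 to 875 mm from the base axis. Payload 4.2 kg.
Tool frame: the origin (TCP) lies at the very end of the fingers, on their centre line; the grasp point (between the pads) lies 19 mm behind it; z points along the fingers, y is the line along which they close (so a half turn about z gives the same grasp; the last joint's range is limited). The gripper opens to 85 mm and grips with 20 to 120 N. Pads are 22 mm wide; open, the fingers measure 114 mm over their backs; the gripper's body (76 mm by 85 mm) begins 54 mm behind the grasp point. The pads swing forward as they close: fully open they stand 13 mm farther back than shut.
Start: joints at [-0.956, 0.385, 0.008, 0, -1.194, -0.259], TCP at [217.727, -585.828, 203.512] pointing down, gripper open.
Joint ranges: [-3.14, 3.14], [-1.21, 2.06], [-1.07, 1.41], [-3.16, 2.05], [-2.99, -0.16], [-3.1, 3.1]. Speed limits (rad/s): [2.79, 2.79, 3.14, 3.14, 3.14, 3.14].

## Interface

Orientations are given as a unit quaternion [x, y, z, w].
In Python, from bench import arm gives the robot as it stands.
- The arm moves only by the tool servo_tool, never from a script. Its argument "rows" is a list that holds one entry, the list of rows, each a list of 7 numbers: the finger opening in mm, from 0 to 85.4, then the shift along the tool's x, y, z in mm, then the turn, a rotation vector about the tool's x, y, z in rad. A call has 1 to 10 rows; each row is the pose to reach, as a shift and turn from the pose commanded when the call began, along the tool's axes at that moment; what a row does not reach only later rows make up. A row lasts 1/8 s, in which the tool goes at most 62.5 mm and 10.7 degrees, less where a joint would pass 70% of its speed; a pose out of reach is approached as far as the arm can. A call with a gripper value outside its range is refused whole. The fingers move at their own pace and stop on an object; the grip force is fixed at half the most. Time passes only in rows, so rows that repeat a pose let the fingers close. It gives the time, the measured TCP pose, the force, the opening and the grip force at its end, in the units of the state.
- arm.read_state(): the state, without advancing time (a new reading comes with each control period).
- arm.get_image(name): name is "scene" or "top" or "wrist"; returns the picture (400x640x3 uint8, red, green, blue); there is no depth.
- arm.camera_params(name): a dict with "intrinsics" (3x3 intrinsics, pixels), "R" (3x3) and "t" (3): a world point X has camera coordinates R X + t. Camera axes: x right, y down, z forward; pixel columns grow to the right and rows downward; lengths in mm; the calibration is good to about 2 mm. A picture is of the moment at which its call begins: read the wrist's pose just before it. camera_params takes no time and is no camera call; for the wrist camera it gives the pose at the moment of the call.
- arm.job_done(): hands the job in; it is judged then, once.
The state is a dict: "clock": time; "joints": joint angles; "joint_vel": joint speeds; "joint_efforts": joint torques, N m; "position": TCP position; "ee_rot": TCP orientation; "contact_force": force on the tool from outside, world axes, zero at the start; "wrist_torque": the same for the moment, N m; "gripper_width": finger opening in mm; "grasp_force": force on a finger pad.
Only numpy, scipy, OpenCV 4.12 (cv2) and the standard library are available. Lean on these libraries where they do the work, as an engineer would, in place of code of your own. Each camera call takes 0.05 s, during which the arm holds its last target. There are 200 camera calls.

## Working session

There is one attempt and no reset: what is moved stays moved. The work goes in short steps, Python scripts to look and compute and a tool call to move; the robot and the scene stay as the last step left them, time stands still between calls to the robot, and variables do not carry over. Pictures are saved under pics/ and viewed, at most 10 in all, crops included, and the job is handed in when it is done.

Besides the shell and the picture viewer there is one more tool, called after ">>>" as a command line: name --argument value ..., lists and objects as JSON in quotes. servo_tool: Moves the arm, as the interface text tells. Its arguments: {"type":"object","properties":{"rows":{"type":"array"}},"required":["rows"]}

```bash
mkdir -p pics
python3 - <<'E'
from bench import arm
import cv2
for n in("top","scene"):
    cv2.imwrite(f"pics/{n}0.png",cv2.resize(arm.get_image(n)[:,:,::-1],(800,500)))
    p=arm.camera_params(n);print(n,p)
s=arm.read_state();print(s)
E
```

```text
top {'intrinsics': array([[384.15991049,   0.        , 314.13878301],
       [  0.        , 384.15991049, 191.79210088],
       [  0.        ,   0.        ,   1.        ]]), 'R': array([[ 0.00792728, -0.99996557,  0.00245149],
       [-0.98766866, -0.00821309, -0.15634312],
       [ 0.15635788, -0.00118188, -0.98769976]]), 't': array([ -17.03867166,  493.76208844, 1169.50403271])}
scene {'intrinsics': array([[400.4343694 ,   0.        , 325.29071643],
       [  0.        , 400.4343694 , 195.02003469],
       [  0.        ,   0.        ,   1.        ]]), 'R': array([[-0.86140331,  0.5076646 ,  0.01615522],
       [ 0.36547295,  0.64159359, -0.67437912],
       [-0.35272349, -0.57500811, -0.73820852]]), 't': array([ 433.87038619, -125.56792878, 1263.7503954 ])}
{'clock': 0.1, 'joints': array([-9.56420209e-01,  3.85500544e-01,  6.75783236e-03, -4.55803333e-04,
       -1.19401117e+00, -2.58577093e-01]), 'joint_vel': array([-0.00103838, -0.00216552,  0.00510652,  0.00133588, -0.00068274,
        0.00076399]), 'joint_efforts': array([ 5.60558055e-04, -3.93318951e+01,  1.88929385e+01,  4.19785917e+00,
       -2.55585073e-03,  4.39337015e-06]), 'position': array([ 217.5130509 , -585.30635819,  202.51351753]), 'ee_rot': array([-1.76879806e-01,  9.84231950e-01,  9.76564042e-04, -2.21803591e-04]), 'contact_force': array([-0.21815987,  0.90076764, -0.83156367]), 'wrist_torque': array([-0.03219729,  0.0219639 , -0.03387541]), 'grasp_force': 0.0, 'gripper_width': 85.54849396640552}
```

View pics/top0.png

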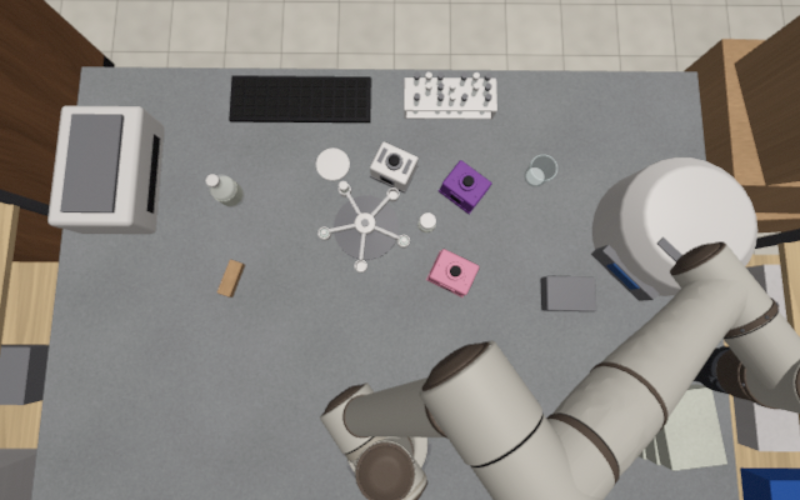

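View pics/scene0.png

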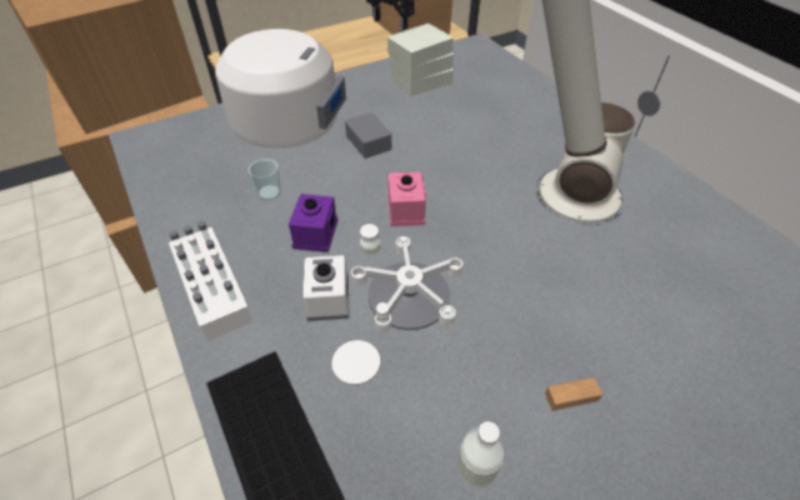

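Run:
```python
from bench import arm
import cv2,numpy as np
a=arm.get_image("top")[105:225,235:365,::-1]
b=arm.get_image("scene")[175:275,225:385,::-1]
a=cv2.resize(a,None,fx=4.6,fy=4.6,interpolation=cv2.INTER_CUBIC)
b=cv2.resize(b,None,fx=5,fy=5,interpolation=cv2.INTER_CUBIC)
cv2.imwrite("pics/a.png",a);cv2.imwrite("pics/b.png",b)
```

```text
(no output)
```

View pics/a.png

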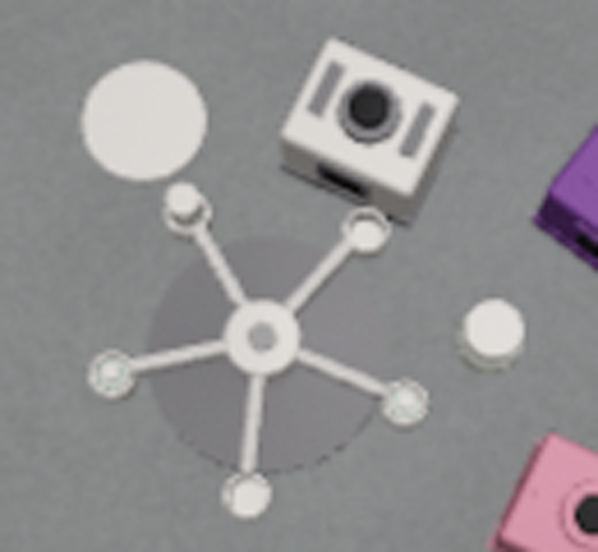

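View pics/b.png

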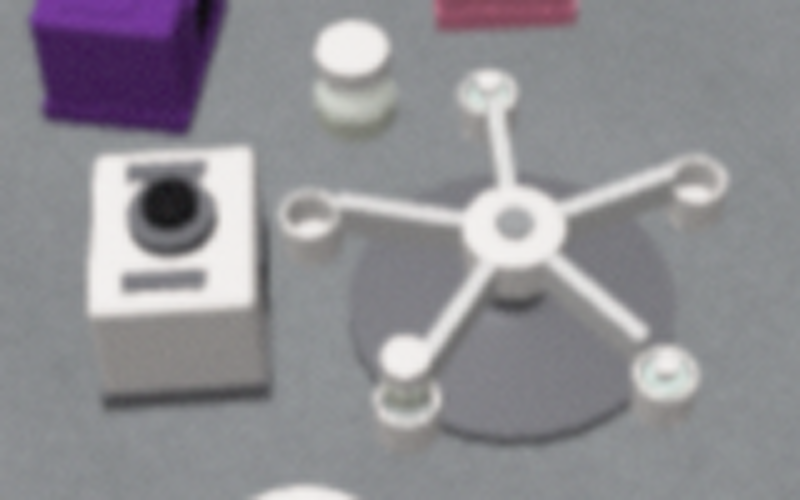

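```bash
cat > h.py <<'E'
import numpy as np
from bench import arm
def ray(n,u,v,z,p=None):
    p=p or arm.camera_params(n);K,R,t=p["intrinsics"],np.array(p["R"]),np.array(p["t"])
    c=-R.T@t;d=R.T@np.linalg.inv(K)@[u,v,1];return (c+d*(z-c[2])/d[2])[:2]
E
python3 - <<'E'
from h import *
T=lambda u,v,z:ray("top",235+(u+.5)/4.6-.5,105+(v+.5)/4.6-.5,z)
S=lambda u,v,z:ray("scene",225+(u+.5)/5-.5,175+(v+.5)/5-.5,z)
A=T(262,337,68);A2=S(515,224,68)
print("axis",A,A2)
def pr(n,P,a): d=P-a;print(n,P.round(1),np.hypot(*d).round(1),np.degrees(np.arctan2(d[1],d[0])).round(1))
for z in(88,92,96):
    pr(f"key{z}",T(369,105,z),A);pr("  s",S(168,202,z),A2)
for n,u,v,z in[("tall",184,199,86),("a",111,374,52),("e1",246,494,52),("b",405,402,52),("e2",366,230,52)]:pr(n,T(u,v,z),A)
for n,u,v,z in[("tall",405,357,86),("a",667,371,52),("e1",700,178,52),("b",488,90,52),("e2",309,213,52)]:pr(n,S(u,v,z),A2)
for n,u,v,z in[("win edgeL",283,132,84),("winR",408,197,84),("backL",333,40,84),("backR",458,100,84),("dish",145,120,16),("jar",495,328,58)]:pr(n,T(u,v,z),A)
for n,u,v,z in[("s frontL",268,305,84),("frontR",252,148,84),("backL",88,312,84),("backR",95,155,84)]:pr(n,S(u,v,z),A2)
from scipy.spatial.transform import Rotation as R
print(R.from_quat(arm.read_state()["ee_rot"]).as_matrix().round(3))
E
```

```text
axis [532.18890942  57.00891937] [532.50632018  58.02385465]
key88 [688.  -13.5] 171.0 -24.3
  s [680.5 -23.8] 169.1 -28.9
key92 [686.6 -13.5] 169.8 -24.5
  s [681.4 -20.5] 168.4 -27.8
key96 [685.3 -13.5] 168.6 -24.7
  s [682.4 -17.3] 167.8 -26.7
tall [622.2 109.7] 104.3 30.3
a [508.9 159.8] 105.4 102.8
e1 [428.   66.8] 104.6 174.6
b [491.4 -39.5] 104.8 -112.9
e2 [610.7 -12.2] 104.7 -41.4
tall [623.8 112.4] 106.3 30.8
a [508.7 160.3] 105.0 103.1
e1 [426.9  68.4] 106.1 174.4
b [491.  -39.5] 105.9 -113.0
e2 [612.7 -11. ] 105.8 -40.7
win edgeL [669.9  44.3] 138.3 -5.3
winR [625.4 -40.1] 134.6 -46.2
backL [735.1  11.3] 208.0 -12.7
backR [693.4 -73.7] 207.5 -39.0
dish [699.5 146.4] 189.7 28.1
jar [ 541.7 -100.1] 157.4 -86.5
s frontL [664.6  53.4] 132.2 -2.0
frontR [628.7 -38.3] 136.2 -45.0
backL [738.9  15.4] 210.8 -11.7
backR [698.5 -72.8] 211.4 -38.2
[[-0.937 -0.348 -0.001]
 [-0.348  0.937  0.001]
 [ 0.     0.001 -1.   ]]
```

```bash
cat >> h.py <<'E'
import json,os
from scipy.spatial.transform import Rotation as Rot
A=np.array([532.3,57.5]);TH=30.8
def plan(targets,w=0,save=True):
    """targets: x,y,z,yaw(deg of tool y in world). prints rows relative to commanded pose"""
    c=json.load(open("cmd.json")) if os.path.exists("cmd.json") else [217.727,-585.828,203.512,110.4]
    def mat(yaw):
        y=np.array([np.cos(np.radians(yaw)),np.sin(np.radians(yaw)),0]);z=np.array([0,0,-1.]);return np.c_[np.cross(y,z),y,z]
    M=mat(c[3]);out=[]
    for x,y,z,yaw in targets:
        s=M.T@(np.array([x,y,z])-c[:3]);dy=np.radians((yaw-c[3]+180)%360-180)
        out.append([w]+list(map(float,s.round(0)))+[0,0,float(round(-dy,2))])
    print(json.dumps(out).replace(".0,",","))
    r=out[-1];p=np.array(c[:3])+M@r[1:4]
    if save: json.dump(list(p)+[c[3]-np.degrees(r[6])],open("cmd.json","w"))
def arc(phi,z,r=66,off=15):
    a=np.radians(phi);p=A+r*np.array([np.cos(a),np.sin(a)])+off*np.array([-np.sin(a),np.cos(a)])
    return [*p,z,phi]
E
python3 -c "
from h import *
plan([arc(190,180)]);print(arc(190,180))"
```

```text
[[0, -451, 490, 24, 0, 0, -1.39]]
[np.float64(469.9074109661982), np.float64(31.267103978799472), 180, 190]
```

```bash
rm cmd.json; python3 -c "
from h import *
plan([[344,-277,190,150]]);plan([arc(190,180)])"
```

```text
[[0, -226, 245, 14, 0, 0, -0.69]]
[[0, -330, 46, 10, 0, 0, -0.7]]
```

>>> servo_tool --rows '[[[0,-226,245,14,0,0,-0.69],[0,-226,245,14,0,0,-0.69],[0,-226,245,14,0,0,-0.69],[0,-226,245,14,0,0,-0.69],[0,-226,245,14,0,0,-0.69],[0,-226,245,14,0,0,-0.69],[0,-226,245,14,0,0,-0.69],[0,-226,245,14,0,0,-0.69]]]'

```text
clock: 1.2
position: [344.1, -277.8, 189.5]
ee_rot: [-0.499, 0.866, -0.0, -0.0]
contact_force: [-0.1, 0.0, -0.8]
gripper_width: 0.1
grasp_force: 0.0
```

>>> servo_tool --rows '[[[0,-330,46,10,0,0,-0.7],[0,-330,46,10,0,0,-0.7],[0,-330,46,10,0,0,-0.7],[0,-330,46,10,0,0,-0.7],[0,-330,46,10,0,0,-0.7],[0,-330,46,10,0,0,-0.7],[0,-330,46,10,0,0,-0.7],[0,-330,46,10,0,0,-0.7],[0,-330,46,10,0,0,-0.7]]]'

```text
clock: 2.33
position: [469.4, 29.7, 179.6]
ee_rot: [0.765, -0.643, -0.0, 0.0]
contact_force: [-0.6, -0.4, -0.6]
gripper_width: -0.1
grasp_force: 0.0
```

Run:
```python
from h import *
import cv2
s=arm.read_state();print(s["clock"],s["position"],Rot.from_quat(s["ee_rot"]).as_matrix()[:,1],s["gripper_width"],json.load(open("cmd.json")))
p=arm.camera_params("wrist");R,t=np.array(p["R"]),np.array(p["t"]);print(-R.T@t,R[2])
cv2.imwrite("pics/w1.png",arm.get_image("wrist")[:,:,::-1])
```

```text
2.325 [469.42431099  29.74479123 179.60240097] [-9.85119128e-01 -1.71872912e-01  7.81514021e-05] -0.09674832077475964 [469.6705517102786, 31.227563785909354, 179.512, 190.04113352318444]
[483.53206236 -50.90155026 350.22661186] [-0.05365804  0.31289387 -0.94827118]
```

View pics/w1.png

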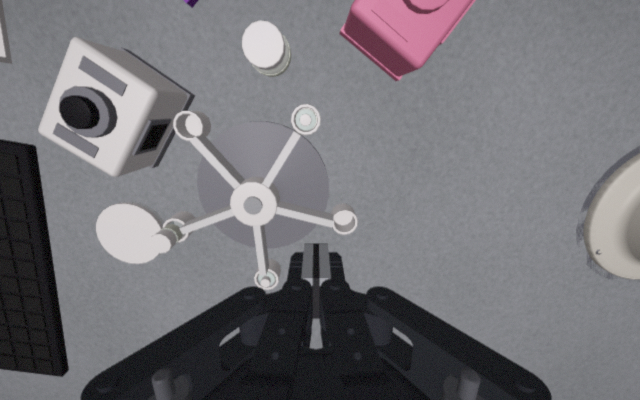

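The wrist picture shows the hub at (254,204), the tall vial's cap at (162,240), the white reader at left with its key at about (80,110), and the fingers above the gap between the e1 arm (345,220) and the b arm (305,118).

Run:
```python
from h import *
p=arm.camera_params("wrist");W=lambda u,v,z:ray("wrist",u,v,z,p)
a=W(254,204,68);print("axis",a)
def pr(n,u,v,z): P=W(u,v,z);d=P-a;print(n,P.round(1),np.hypot(*d).round(1),np.degrees(np.arctan2(d[1],d[0])).round(1))
for z in(88,92,96):pr(f"key{z}",80,111,z)
for n,u,v,z in[("surround",86,112,84),("tall",161,240,86),("a",266,279,52),("e1",344,222,52),("b",305,119,52),("e2",189,125,52),("c1",75,38,84),("c2",158,68,84),("c3",115,174,84),("c4",40,131,84)]:pr(n,u,v,z)
```

```text
axis [533.03440928  56.3678212 ]
key88 [693.6 -13. ] 174.9 -23.4
key92 [690.4 -13.6] 172.2 -24.0
key96 [687.2 -14.1] 169.5 -24.6
surround [691.4 -12.5] 172.7 -23.5
tall [623.  106.7] 103.1 29.2
a [510.9 159.5] 105.5 102.1
e1 [429.8  66.6] 103.7 174.3
b [493.1 -39.6] 103.9 -112.6
e2 [611.5 -12.9] 104.7 -41.4
c1 [695.3 -72.5] 207.2 -38.5
c2 [625.9 -61. ] 149.7 -51.7
c3 [668.5  42.6] 136.1 -5.8
c4 [735.5  12.4] 207.2 -12.2
```

```bash
python3 -c "
from h import *
plan([arc(190,100),arc(190,48),arc(190,48)])
plan([arc(p,48) for p in (184,179,175,171,167,163,159,155,151,147)])
plan([arc(p,48) for p in (143,139,135,131,128,125,123,122,122,122)])"
```

```text
[[0, 0, -0, 80, 0, 0, 0.0], [0, 0, -0, 132, 0, 0, 0.0], [0, 0, -0, 132, 0, 0, 0.0]]
[[0, -7, 1, -0, 0, 0, 0.11], [0, -13, 1, -0, 0, 0, 0.19], [0, -18, 1, -0, 0, 0, 0.26], [0, -22, 1, -0, 0, 0, 0.33], [0, -27, 0, -0, 0, 0, 0.4], [0, -32, -1, -0, 0, 0, 0.47], [0, -36, -2, -0, 0, 0, 0.54], [0, -41, -4, -0, 0, 0, 0.61], [0, -45, -6, -0, 0, 0, 0.68], [0, -49, -8, -0, 0, 0, 0.75]]
[[0, -5, 1, -0, 0, 0, 0.07], [0, -9, 2, -0, 0, 0, 0.14], [0, -14, 2, -0, 0, 0, 0.21], [0, -19, 2, -0, 0, 0, 0.28], [0, -22, 1, -0, 0, 0, 0.33], [0, -26, 1, -0, 0, 0, 0.39], [0, -28, 1, -0, 0, 0, 0.42], [0, -29, 0, -0, 0, 0, 0.44], [0, -29, 0, -0, 0, 0, 0.44], [0, -29, 0, -0, 0, 0, 0.44]]
```

>>> servo_tool --rows '[[[0,0,0,60,0,0,0],[0,0,0,110,0,0,0],[0,0,0,132,0,0,0],[0,0,0,132,0,0,0]]]'

```text
clock: 2.88
position: [468.5, 30.0, 46.3]
ee_rot: [0.766, -0.643, -0.001, 0.002]
contact_force: [-0.4, -0.0, 0.9]
gripper_width: -0.0
grasp_force: 0.0
```

>>> servo_tool --rows '[[[0,-7,1,0,0,0,0.11],[0,-13,1,0,0,0,0.19],[0,-18,1,0,0,0,0.26],[0,-22,1,0,0,0,0.33],[0,-27,0,0,0,0,0.4],[0,-32,-1,0,0,0,0.47],[0,-36,-2,0,0,0,0.54],[0,-41,-4,0,0,0,0.61],[0,-45,-6,0,0,0,0.68],[0,-49,-8,0,0,0,0.75]]]'

```text
clock: 4.12
position: [470.4, 81.2, 49.4]
ee_rot: [-0.476, 0.879, -0.0, 0.002]
contact_force: [0.3, 0.0, -1.1]
gripper_width: 0.1
grasp_force: 0.0
```

Run:
```python
from h import *
import cv2
s=arm.read_state();print(s["clock"],s["position"],s["contact_force"])
a=cv2.resize(arm.get_image("top")[105:225,235:365,::-1],None,fx=4.6,fy=4.6,interpolation=cv2.INTER_CUBIC)
cv2.imwrite("pics/a2.png",a)
```

```text
4.125 [470.4333816   81.16034923  49.42102588] [ 0.30419362  0.01483279 -1.10891864]
```

View pics/a2.png

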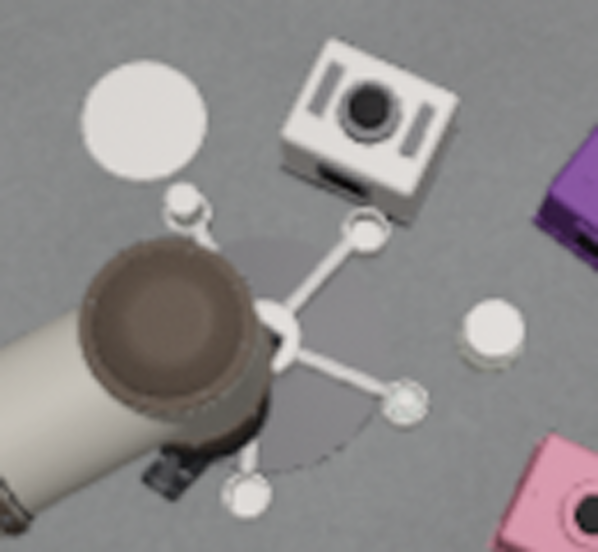

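The top crop shows the rotor unmoved: tall cap at (184,200) and e1 cup at (246,494), as before. I need a close look at the fingers.

Run:
```python
from h import *
import cv2
p=arm.camera_params("wrist");K,R,t=p["intrinsics"],np.array(p["R"]),np.array(p["t"])
s=arm.read_state()
def pj(X):
    q=K@(R@np.array(X)+t);return (q[:2]/q[2]).round(0)
print("tcp",pj(s["position"]),"axis",pj([532.5,57,68]),"e1",pj([428,67,52]),"tall",pj([622,109,86]))
im=np.hstack([arm.get_image("wrist")[:,:,::-1]])
sc=cv2.resize(arm.get_image("scene")[175:275,260:360,::-1],(400,400),interpolation=cv2.INTER_CUBIC)
cv2.imwrite("pics/w2.png",np.hstack([im[60:400,110:510],sc[:340]]))
```

```text
tcp [316. 236.] axis [213. 268.] e1 [360. 187.] tall [152. 400.]
```

View pics/w2.png

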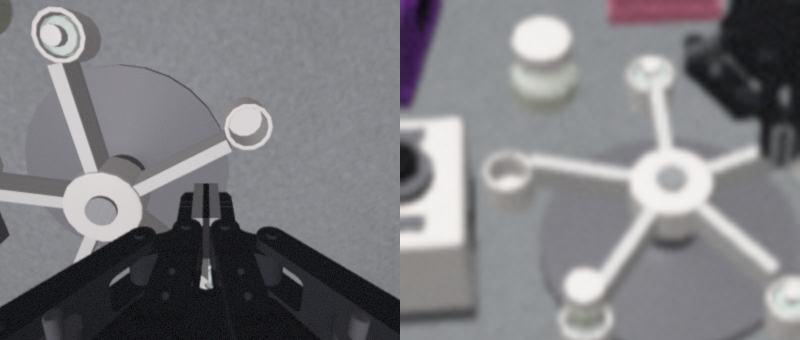

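>>> servo_tool --rows '[[[0,5,0,0,0,0,0],[0,10,0,0,0,0,0],[0,10,0,0,0,0,0]]]'

```text
clock: 4.65
position: [463.3, 71.9, 47.6]
ee_rot: [-0.477, 0.879, 0.0, -0.0]
contact_force: [0.0, 0.1, -0.8]
gripper_width: -0.1
grasp_force: 0.0
```

```bash
cat >> h.py <<'E'
import cv2
def diff():
    a=cv2.resize(arm.get_image("top")[105:225,235:365,::-1],None,fx=4.6,fy=4.6,interpolation=cv2.INTER_CUBIC).astype(int)
    b=cv2.imread("pics/a.png").astype(int);d=np.abs(a-b).mean(2)
    for n,u,v in[("tall",184,200),("e2",366,230),("b",405,402),("e1",246,494),("jar",495,328)]:print(n,d[v-20:v+20,u-20:u+20].mean().round(1),end=" ")
    s=arm.read_state();print(s["clock"],s["position"].round(1),s["contact_force"].round(1),s["wrist_torque"].round(2))
E
python3 -c "
from h import *
diff()"
```

```text
tall 0.8 e2 0.9 b 0.7 e1 1.1 jar 0.7 4.7 [463.6  72.1  47.6] [ 0.8 -0.3  0.4] [ 0.02 -0.03 -0.01]
```

>>> servo_tool --rows '[[[0,6,0,0,0,0,0],[0,6,0,0,0,0,0]]]'

```text
clock: 4.95
position: [460.0, 67.0, 47.4]
ee_rot: [-0.477, 0.879, 0.0, -0.0]
contact_force: [0.7, -0.2, -0.8]
gripper_width: -0.0
grasp_force: 0.0
```

Run:
```python
from h import *
diff()
p=arm.camera_params("wrist");K,R,t=p["intrinsics"],np.array(p["R"]),np.array(p["t"])
s=arm.read_state()
def pj(X):
    q=K@(R@np.array(X)+t);return (q[:2]/q[2]).round(0)
print("tcp",pj(s["position"]),"e1 arm top r45,90",pj([*(A+45*np.array([-.9954,.0958])),66]),pj([*(A+90*np.array([-.9954,.0958])),66]))
im=arm.get_image("wrist")[:,:,::-1]
cv2.imwrite("pics/w3.png",cv2.resize(im[120:320,200:440],(720,600),interpolation=cv2.INTER_CUBIC))
```

```text
tall 0.8 e2 0.9 b 0.7 e1 11.8 jar 0.7 5.0 [460.3  67.2  47.5] [ 0.9  0.9 -0.4] [-0.01  0.01 -0.03]
tcp [316. 236.] e1 arm top r45,90 [275. 264.] [340. 234.]
```

View pics/w3.png

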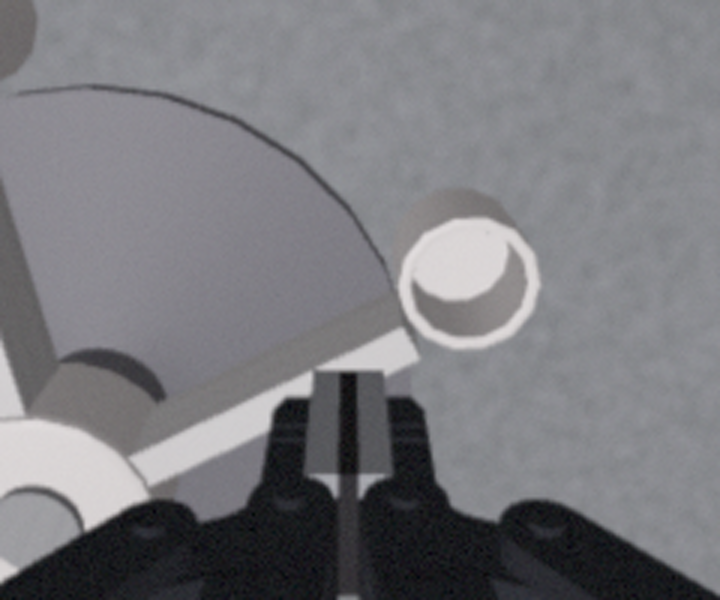

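Run:
```python
from h import *
p=arm.camera_params("wrist");K,R,t=p["intrinsics"],np.array(p["R"]),np.array(p["t"])
s=arm.read_state();M=Rot.from_quat(s["ee_rot"]).as_matrix()
def pj(l):
    q=K@(R@(s["position"]+M@np.array(l))+t);return (q[:2]/q[2]).round(0),q[2].round(0)
print(K[0,0],-R.T@t-s["position"],M.T@(-R.T@t-s["position"]))
for x in(-11,0,11):
  for h in(0,-10,-20,-30): print(x,h,pj([x,0,h]),pj([x,14.5,h])[0])
```

```text
275.66465103314766 [-44.48448952 -68.70397158 170.61271684] [ 8.18394165e+01 -4.75491054e-02 -1.70616858e+02]
-11 0 (array([316., 250.]), np.float64(191.0)) [337. 250.]
-11 -10 (array([316., 258.]), np.float64(182.0)) [338. 258.]
-11 -20 (array([316., 266.]), np.float64(172.0)) [339. 266.]
-11 -30 (array([316., 275.]), np.float64(163.0)) [341. 275.]
0 0 (array([316., 236.]), np.float64(188.0)) [337. 236.]
0 -10 (array([316., 243.]), np.float64(178.0)) [339. 243.]
0 -20 (array([316., 250.]), np.float64(169.0)) [340. 250.]
0 -30 (array([316., 259.]), np.float64(159.0)) [341. 259.]
11 0 (array([316., 221.]), np.float64(184.0)) [338. 221.]
11 -10 (array([316., 227.]), np.float64(175.0)) [339. 227.]
11 -20 (array([316., 234.]), np.float64(165.0)) [340. 234.]
11 -30 (array([316., 241.]), np.float64(156.0)) [342. 241.]
```

Run:
```python
from h import *
c=arc(147,47.5);x=np.radians(237);c[0]=float(c[0]+16*np.cos(x));c[1]=float(c[1]+16*np.sin(x));print(c)
json.dump(c,open("cmd.json","w"))
plan([arc(150,80),arc(158,80),arc(166,80),arc(174,80),arc(182,80),arc(190,80),arc(190,50),arc(190,22),arc(190,22)])
plan([arc(p,22) for p in (184,179,175,171,168,166,164,162,160,160)])
```

```text
[460.06393243013616, 67.44738870468365, 47.5, 147]
[[0, -13, -1, -32, 0, 0, -0.05], [0, -4, -4, -32, 0, 0, -0.19], [0, 5, -8, -32, 0, 0, -0.33], [0, 12, -14, -32, 0, 0, -0.47], [0, 19, -21, -32, 0, 0, -0.61], [0, 25, -28, -32, 0, 0, -0.75], [0, 25, -28, -2, 0, 0, -0.75], [0, 25, -28, 26, 0, 0, -0.75], [0, 25, -28, 26, 0, 0, -0.75]]
[[0, -7, 1, -0, 0, 0, 0.1], [0, -13, 2, -0, 0, 0, 0.19], [0, -18, 2, -0, 0, 0, 0.26], [0, -22, 1, -0, 0, 0, 0.33], [0, -26, 1, -0, 0, 0, 0.38], [0, -28, 0, -0, 0, 0, 0.42], [0, -30, -0, -0, 0, 0, 0.45], [0, -33, -1, -0, 0, 0, 0.49], [0, -35, -1, -0, 0, 0, 0.52], [0, -35, -1, -0, 0, 0, 0.52]]
```

>>> servo_tool --rows '[[[0,-4,-1,-32,0,0,-0.05],[0,-2,-4,-32,0,0,-0.19],[0,5,-8,-32,0,0,-0.33],[0,12,-14,-32,0,0,-0.47],[0,19,-21,-32,0,0,-0.61],[0,25,-28,-32,0,0,-0.75],[0,25,-28,-2,0,0,-0.75],[0,25,-28,26,0,0,-0.75],[0,25,-28,26,0,0,-0.75]]]'

```text
clock: 6.18
position: [468.9, 30.6, 19.9]
ee_rot: [0.766, -0.643, -0.001, 0.002]
contact_force: [-0.0, 1.1, 0.5]
gripper_width: 0.0
grasp_force: 0.0
```

>>> servo_tool --rows '[[[0,-7,1,0,0,0,0.1],[0,-13,2,0,0,0,0.19],[0,-18,2,0,0,0,0.26],[0,-22,1,0,0,0,0.33],[0,-26,1,0,0,0,0.38],[0,-28,0,0,0,0,0.42],[0,-30,0,0,0,0,0.45],[0,-33,-1,0,0,0,0.49],[0,-35,-1,0,0,0,0.52],[0,-35,-1,0,0,0,0.52]]]'

```text
clock: 7.42
position: [465.7, 66.2, 21.9]
ee_rot: [-0.575, 0.818, -0.0, 0.001]
contact_force: [-0.3, -0.0, 0.7]
gripper_width: -0.1
grasp_force: 0.0
```

```bash
python3 -c "
from h import *
diff()"
```

```text
tall 46.6 e2 51.2 b 49.9 e1 86.6 jar 0.9 7.475 [465.7  66.2  21.8] [-0.1  0.5 -0.3] [-0.03 -0.02  0.03]
```

```bash
cat >> h.py <<'E'
def peaks(img,n="top",off=(0,0),sc=1,p=None,r0=45,r1=85):
    p=p or arm.camera_params(n);K,R,t=p["intrinsics"],np.array(p["R"]),np.array(p["t"])
    g=cv2.cvtColor(img,cv2.COLOR_BGR2GRAY).astype(np.float32)
    th=np.radians(np.arange(0,360,.25));r=np.arange(r0,r1,2.)
    T,Q=np.meshgrid(th,r)
    X=np.stack([A[0]+Q*np.cos(T),A[1]+Q*np.sin(T),np.full_like(T,66)],-1)@R.T+t
    q=X@K.T;u=((q[...,0]/q[...,2]+.5-off[0])*sc-.5).astype(np.float32);v=((q[...,1]/q[...,2]+.5-off[1])*sc-.5).astype(np.float32)
    pr=np.median(cv2.remap(g,u,v,cv2.INTER_LINEAR),0)
    from scipy.signal import find_peaks
    w=np.maximum(pr-np.median(pr)-30,0)
    from scipy.ndimage import label
    L,k=label(w>0);out=[]
    for i in range(1,k+1):
        m=L==i;out.append((float(round(np.degrees((th[m]*w[m]).sum()/w[m].sum()),1)),int(m.sum()/4)))
    print(n,out)
E
python3 - <<'E'
from h import *
peaks(cv2.imread("pics/a.png"),off=(235,105),sc=4.6)
peaks(arm.get_image("top")[:,:,::-1].copy())
peaks(arm.get_image("scene")[:,:,::-1].copy(),"scene")
peaks(arm.get_image("wrist")[:,:,::-1].copy(),"wrist")
plan([arc(160,22),arc(p,22)] if 0 else [arc(p,22) for p in (156,152,148,144,140,136,132,128,125,125)])
E
```

```text
top [(30.6, 8), (102.7, 8), (174.8, 8), (247.3, 8), (319.1, 8)]
top [(15.8, 9), (232.3, 9), (304.2, 8)]
scene [(16.0, 10), (87.0, 11), (158.9, 9), (235.1, 7), (304.3, 12)]
wrist [(15.2, 9), (222.9, 6), (233.5, 17), (247.0, 0), (305.2, 14), (317.6, 1), (319.2, 0), (322.2, 3), (342.5, 4), (348.2, 2), (352.0, 1)]
[[0, -5, 1, -0, 0, 0, 0.07], [0, -10, 1, -0, 0, 0, 0.14], [0, -14, 1, -0, 0, 0, 0.21], [0, -19, 1, -0, 0, 0, 0.28], [0, -24, 1, -0, 0, 0, 0.35], [0, -28, 0, -0, 0, 0, 0.42], [0, -33, -1, -0, 0, 0, 0.49], [0, -37, -2, -0, 0, 0, 0.56], [0, -41, -4, -0, 0, 0, 0.61], [0, -41, -4, -0, 0, 0, 0.61]]
```

>>> servo_tool --rows '[[[0,-5,1,0,0,0,0.07],[0,-10,1,0,0,0,0.14],[0,-14,1,0,0,0,0.21],[0,-19,1,0,0,0,0.28],[0,-24,1,0,0,0,0.35],[0,-28,0,0,0,0,0.42],[0,-33,-1,0,0,0,0.49],[0,-37,-2,0,0,0,0.56],[0,-41,-4,0,0,0,0.61],[0,-41,-4,0,0,0,0.61]]]'

```text
clock: 8.88
position: [482.7, 103.0, 21.3]
ee_rot: [-0.303, 0.953, -0.0, -0.0]
contact_force: [-0.9, -0.8, -0.5]
gripper_width: 0.1
grasp_force: 0.2
```

Run:
```python
from h import *
print(arm.read_state()["position"])
for n in("top","scene"):
  im=arm.get_image(n)[:,:,::-1].copy();peaks(im,n);cv2.imwrite(f"pics/{n}3.png",im)
# reader direction: white top face corners by threshold in initial top crop
g=cv2.cvtColor(cv2.imread("pics/top3.png"),cv2.COLOR_BGR2GRAY)
roi=g[105:160,290:345];m=(roi>190).astype(np.uint8)
k,L,st,ce=cv2.connectedComponentsWithStats(m);print(st.tolist())
```

```text
[482.68911415 103.02302446  21.25795645]
top [(197.6, 9), (270.0, 8), (341.7, 8)]
scene [(53.2, 9), (124.2, 10), (270.1, 12), (342.0, 11)]
[[0, 0, 55, 55, 2523], [7, 9, 37, 33, 447], [9, 37, 8, 7, 36], [9, 44, 1, 1, 1], [8, 47, 4, 8, 17], [14, 47, 1, 1, 1]]
```

Run:
```python
from h import *
def rect(n):
    im=cv2.imread(f"pics/{n}3.png");p=arm.camera_params(n);K,R,t=p["intrinsics"],np.array(p["R"]),np.array(p["t"])
    xs=np.arange(590,770,.5);ys=np.arange(-110,80,.5);X,Y=np.meshgrid(xs,ys)
    q=(np.stack([X,Y,np.full_like(X,84)],-1)@R.T+t)@K.T
    g=cv2.cvtColor(cv2.remap(im,(q[...,0]/q[...,2]).astype(np.float32),(q[...,1]/q[...,2]).astype(np.float32),cv2.INTER_CUBIC),cv2.COLOR_BGR2GRAY)
    for th in(170,190,200):
        k,L,st,ce=cv2.connectedComponentsWithStats((g>th).astype(np.uint8))
        i=L[int((2)/.5+110/.5-4*2), int((640-590)/.5)]
        i=1+np.argmax(st[1:,4]);c=cv2.findContours((L==i).astype(np.uint8),0,1)[0][0]
        (cx,cy),(w,h),a=cv2.minAreaRect(c);C=np.array([590+cx/2,-110+cy/2]);d=C-A
        print(n,th,C.round(1),w/2,h/2,"yaw",round(a,1),"dist",np.hypot(*d).round(1),"dir",np.degrees(np.arctan2(d[1],d[0])).round(1))
        if th==190:
            from numpy import where
            m=(g<70)&(np.hypot(X-687,Y+15)<40);print("key dark centroid",X[m].mean().round(1),Y[m].mean().round(1))
rect("top");rect("scene")
```

```text
top 170 [682.2 -13.7] 97.89582824707031 77.86874389648438 yaw 64.7 dist 165.9 dir -25.4
top 190 [682.2 -13.8] 95.49870300292969 75.65547180175781 yaw 64.7 dist 166.0 dir -25.4
key dark centroid 687.4 -13.0
top 200 [682.3 -13.8] 94.25712585449219 74.40229797363281 yaw 64.7 dist 166.1 dir -25.4
scene 170 [684.8 -11.6] 103.4862289428711 80.72930908203125 yaw 64.7 dist 167.5 dir -24.4
scene 190 [685.  -11.5] 100.44204711914062 78.47483825683594 yaw 64.5 dist 167.6 dir -24.3
key dark centroid 679.3 -25.7
scene 200 [684.7 -11.3] 98.94512176513672 77.63615417480469 yaw 65.0 dist 167.2 dir -24.3
```

Run:
```python
from h import *
plan([arc(p,22) for p in (123,121,119.5,118.6,118)])
```

```text
[[0, -2, 1, -0, 0, 0, 0.04], [0, -4, 1, -0, 0, 0, 0.07], [0, -6, 1, -0, 0, 0, 0.1], [0, -7, 1, -0, 0, 0, 0.12], [0, -8, 1, -0, 0, 0, 0.13]]
```

>>> servo_tool --rows '[[[0,-2,1,0,0,0,0.04],[0,-4,1,0,0,0,0.07],[0,-6,1,0,0,0,0.1],[0,-7,1,0,0,0,0.12],[0,-8,1,0,0,0,0.13],[0,-8,1,0,0,0,0.13],[0,-8,1,0,0,0,0.13]]]'

```text
clock: 9.85
position: [489.0, 108.5, 21.5]
ee_rot: [-0.241, 0.971, 0.0, 0.0]
contact_force: [-0.2, -0.2, -1.3]
gripper_width: -0.0
grasp_force: 0.5
```

Run:
```python
from h import *
print(arm.read_state()["position"])
for n in("top","scene"):
  im=arm.get_image(n)[:,:,::-1].copy();peaks(im,n)
```

```text
[489.00371422 108.51284048  21.53149677]
top [(190.5, 9), (262.8, 8), (334.6, 8)]
scene [(45.9, 9), (116.9, 10), (262.9, 13), (334.7, 11)]
```

Run:
```python
from h import *
c=json.load(open("cmd.json"));y=c[3];a=np.radians(y+90);b=[c[0]+10*np.cos(a),c[1]+10*np.sin(a)]
plan([[*b,22,y],[*b,160,y]])
plan([[682.4,-13.6,150,y]])
```

```text
[[0, 10, -0, -0, 0, 0, -0.0], [0, 10, -0, -138, 0, 0, -0.0]]
[[0, -125, -198, 10, 0, 0, -0.0]]
```

>>> servo_tool --rows '[[[0,5,0,0,0,0,0],[0,10,0,0,0,0,0],[0,10,0,-40,0,0,0],[0,10,0,-90,0,0,0],[0,10,0,-138,0,0,0],[0,10,0,-138,0,0,0]]]'

```text
clock: 10.7
position: [482.5, 104.9, 163.9]
ee_rot: [-0.241, 0.971, 0.001, 0.005]
contact_force: [0.3, -0.2, -0.7]
gripper_width: -0.1
grasp_force: 0.0
```

>>> servo_tool --rows '[[[0,-30,-50,5,0,0,0],[0,-60,-95,10,0,0,0],[0,-90,-142,10,0,0,0],[0,-125,-198,10,0,0,0],[0,-125,-198,10,0,0,0],[0,-125,-198,10,0,0,0],[0,-125,-198,10,0,0,0]]]'

```text
clock: 11.58
position: [681.9, -12.2, 149.6]
ee_rot: [-0.241, 0.971, 0.0, -0.0]
contact_force: [0.5, -0.9, -0.1]
gripper_width: 0.4
grasp_force: 0.0
```

Run:
```python
from h import *
s=arm.read_state();print(s["position"],s["contact_force"])
for n in("top","scene"):
  im=arm.get_image(n)[:,:,::-1].copy();peaks(im,n);cv2.imwrite(f"pics/{n}4.png",im)
w=arm.get_image("wrist")[:,:,::-1];sc=cv2.resize(cv2.imread("pics/scene4.png")[150:275,225:350],(400,400),interpolation=cv2.INTER_CUBIC)
cv2.imwrite("pics/m4.png",np.hstack([w[:,120:520],sc]))
```

```text
[681.90993285 -12.18983227 149.57781898] [ 0.46927323 -0.86512058 -0.1134875 ]
top [(45.8, 6), (103.4, 31), (190.5, 8), (262.7, 7), (334.6, 8)]
scene [(46.0, 8), (117.3, 9), (190.5, 10), (262.8, 11), (334.8, 9)]
```

View pics/m4.png

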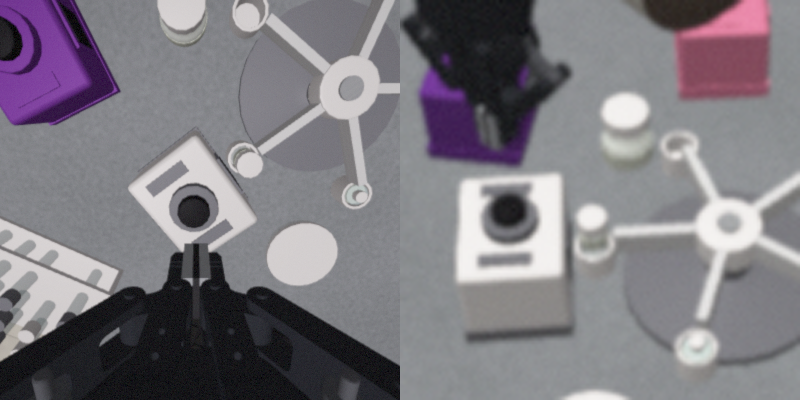

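>>> servo_tool --rows '[[[0,0,0,25,0,0,0],[0,0,0,45,0,0,0],[0,0,0,45,0,0,0]]]'

```text
clock: 12.1
position: [681.5, -12.5, 103.2]
ee_rot: [-0.241, 0.971, 0.0, -0.002]
contact_force: [0.7, -0.7, 0.4]
gripper_width: 0.1
grasp_force: 0.0
```

>>> servo_tool --rows '[[[0,0,0,3,0,0,0],[0,0,0,6,0,0,0],[0,0,0,9,0,0,0],[0,0,0,12,0,0,0],[0,0,0,12,0,0,0]]]'

```text
clock: 12.72
position: [682.8, -13.0, 92.2]
ee_rot: [-0.24, 0.971, 0.0, -0.0]
contact_force: [0.4, -0.8, -0.8]
gripper_width: -0.1
grasp_force: 0.0
```

>>> servo_tool --rows '[[[0,0,0,3,0,0,0],[0,0,0,6,0,0,0],[0,0,0,9,0,0,0],[0,0,0,12,0,0,0],[0,0,0,12,0,0,0]]]'

```text
clock: 13.35
position: [682.8, -13.0, 80.1]
ee_rot: [-0.241, 0.971, 0.0, -0.0]
contact_force: [0.2, -0.3, 0.6]
gripper_width: 0.0
grasp_force: 0.0
```

>>> servo_tool --rows '[[[0,0,0,2,0,0,0],[0,0,0,4,0,0,0],[0,0,0,6,0,0,0],[0,0,0,6,0,0,0]]]'

```text
clock: 13.85
position: [683.2, -12.9, 75.0]
ee_rot: [-0.241, 0.971, -0.0, 0.0]
contact_force: [-1.0, -0.7, 2.3]
gripper_width: -0.0
grasp_force: 1.6
```

>>> servo_tool --rows '[[[0,0,0,2,0,0,0],[0,0,0,3,0,0,0],[0,0,0,3,0,0,0]]]'

```text
clock: 14.22
position: [683.2, -12.9, 72.3]
ee_rot: [-0.241, 0.971, -0.0, 0.0]
contact_force: [-2.1, 0.5, 6.9]
gripper_width: -0.0
grasp_force: 3.0
```

>>> servo_tool --rows '[[[0,0,0,2,0,0,0],[0,0,0,3,0,0,0],[0,0,0,3,0,0,0]]]'

```text
clock: 14.6
position: [683.3, -13.0, 72.1]
ee_rot: [-0.241, 0.971, -0.001, 0.001]
contact_force: [-6.6, 0.8, 15.5]
gripper_width: 0.0
grasp_force: 7.7
```

>>> servo_tool --rows '[[[0,0,0,0,0,0,0],[0,0,0,-4,0,0,0],[0,0,0,-10,0,0,0],[0,0,0,-50,0,0,0],[0,0,0,-100,0,0,0],[0,0,0,-130,0,0,0],[0,0,0,-130,0,0,0],[0,0,0,-130,0,0,0]]]'

```text
clock: 15.6
position: [682.1, -12.8, 196.6]
ee_rot: [-0.24, 0.971, 0.001, -0.001]
contact_force: [-0.4, -0.1, -0.1]
gripper_width: -0.2
grasp_force: 0.0
```

Run:
```python
from h import *
s=arm.read_state();print(s["clock"],s["position"],s["contact_force"])
for n in("top","scene"):
  im=arm.get_image(n)[:,:,::-1].copy();peaks(im,n)
w=arm.get_image("wrist")[:,:,::-1];sc=cv2.resize(im[150:275,225:350],(400,400),interpolation=cv2.INTER_CUBIC)
cv2.imwrite("pics/m5.png",np.hstack([w[:,120:520],sc]))
```

```text
15.6 [682.0743181  -12.82193395 196.57013822] [-0.35174248 -0.11701797 -0.11994207]
top [(46.1, 7), (106.4, 26), (190.5, 8), (262.8, 7), (334.6, 8)]
scene [(46.0, 8), (117.4, 9), (190.6, 10), (262.8, 11), (334.8, 9)]
```

View pics/m5.png

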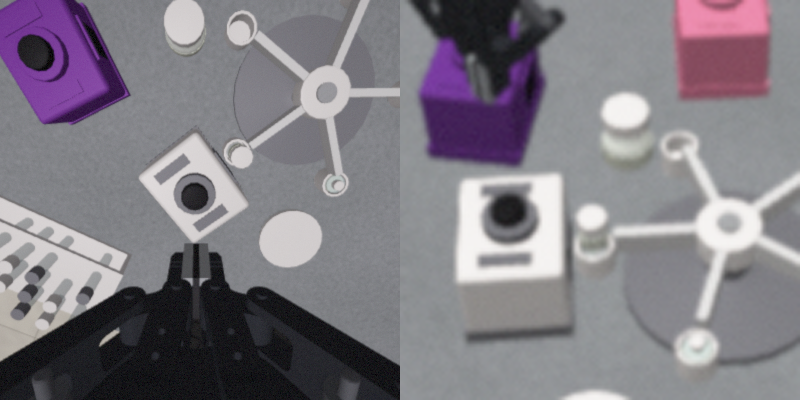

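The wrist view (left half) has the key up again at (195,195). The tall vial is upright in front of the window at (238,153), everything else is where it was, and the arm is clear.

```bash
python3 -c "
from bench import arm
print(arm.job_done())"
```

```text
the job is handed in; nothing more can be done
None
```

The job is handed in: the tall vial stands in front of the reader's window (within about 0.5° by the cameras), the key was then pressed until it stopped moving and came back up, nothing else was moved, and the arm finished clear at about 15.6 s.

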